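# Seat and lock the slide carrier on its locating pins

## Task

Nudge the blue slide carrier along its channel until its two holes drop over the two brass locating pins and it sits flat on the pocket floor. Then push the orange clip's knob round until the clip is fully home over the carrier. Do not pick up or lift the carrier, and leave the oil bottle, the jar and the slide box where they are.

Things in the scene. Friction and masses are not known exactly. Their poses are not given: they have to be found in the camera images.
- dock: Grey loading dock fixed to the bench, pose varies: 144 mm (x) by 226 mm (y from -125 to +101), 16 mm high. Origin: on the bench under the midpoint of the two pins; z up. A channel runs along its y between dark steel rails: inner faces at x = -56 and +56, tops 27 mm above the bench, y from -125 to +60. The carrier is to move to the dock's +y.
- ledge_edge (a point): Middle of the end of the channel's aluminium ledge: dock x 0, y -46.5, z 22 mm. The ledge (y -125 to -46.5) is 22 mm above the bench; from here to +y the channel is a pocket, floor 16 mm above the bench, open at its +y end.
- pin_a (a point): Tip of the brass pin at dock x -45, y 0. 8 mm thick, 6 mm high, the upper 2.5 mm tapered to 4 mm; tip 22 mm above the bench, level with the ledge.
- pin_b (a point): Tip of the other pin, alike, at dock x +45, y 0.
- carrier: Blue slide carrier, loose plate 110 (x) x 90 (y) x 8 mm, about 0.2 kg, three glass slides in its top, 11 mm through holes at its x -45 and +45, y 0. Origin: centre of its underside. Starts level in the channel, 1 mm play to each rail, on ledge and pin tops, holes 16 to 42 mm short of the pins on their -y side. Seated, it has dropped 6 mm: origin at dock 0, 0, 16 mm; top 24 mm above the bench.
- push_end (a point): Middle of the carrier's -y end face, half-way up (4 mm above its underside): where to push, towards dock +y, slowly (a few cm/s, else it may ride over the pins). A fingertip 3 mm or more above the ledge passes over the carrier once it has dropped.
- clip (a joint): Angle of the orange clip, a flat arm on an upright pivot at the dock's +y end. 0: arm points to dock -x; grows counter-clockwise seen from above; 1.57: points to dock -y, over the seated carrier, at its stop (fully home). Starts within -0.4 (other stop) to 0.35. Stays where left; about 1 N at the knob turns it.
- clip_pivot (a point): On the clip's pivot axis, at the arm's underside: dock x 0, y 78, z 25.5 mm. The arm is 14 mm wide, 4 mm thick and reaches 52 mm from the pivot; it clears a seated carrier by 1.5 mm and is blocked by one that has not dropped.
- clip_knob (a point): Middle of the clip's knob, an upright orange post 12 mm thick on the arm, 45 mm from the pivot; it stands from 29.5 to 59.5 mm above the bench. This point is 44.5 mm above the bench.
- oil_bottle: Amber dropper bottle, 30 mm thick, 65 mm high, loose, beside the dock on its +x side; origin at centre of its foot. Leave alone.
- jar: Pale specimen jar with red cap, 44 mm thick, 55 mm high, loose, beside the dock on its +x side; origin at centre of its foot. Leave alone.
- slide_box: Green slide box, 60 x 95 x 28 mm, loose, on the dock's -x side; origin at centre of its underside. Leave alone.
Mind the look-alikes: they are no part of the job. What is meant by the carrier is not brown, and is the smaller of those in its own colour.

How it is judged:
By the outcome, as a careful person would: the job done as asked, in the order asked, and still so for the second after the job is handed in, with the robot touching nothing.
It also fails if it takes over 48 s, if anything falls off the work surface, if the arm or the gripper's body presses on something with over 40 N, if the wrist force passes 120 N, or if a joint passes its speed limit or range.

## Robot

A 6-joint arm with a two-finger parallel gripper is mounted at the origin on the work surface. World frame = base frame: x ahead of the robot, y to its left, z up, the work surface at z = 0. Lengths are in mm, angles in degrees, forces in N, time in s.
With the tool pointing down it reaches from about 350 to 850 mm from the base axis. Payload 8.1 kg.
Tool frame: the origin (TCP) lies on the centre line of the jaws, within the pads' length; the fingertips stand 19 mm ahead of it and the grasp point (between the pads) is the TCP; z points along the fingers, y is the line along which they close (so a half turn about z gives the same grasp; the last joint's range is limited). The gripper opens to 85 mm and grips with 20 to 120 N. Pads are 22 mm wide; open, the fingers measure 114 mm over their backs; the gripper's body (76 mm by 85 mm) begins 54 mm behind the grasp point. The pads swing forward as they close: fully open they stand 13 mm farther back than shut.
Start: joints at [-79.836, 7.471, 85.268, -0, 87.261, -4.893], TCP at [155.892, -579.399, 250.292] pointing down, gripper open.
Joint ranges: [-169.43, 169.43], [-51.17, 129.36], [1.28, 143.12], [-76.62, 256.62], [0, 156.53], [-152.29, 152.29]. Speed limits (degrees/s): [136.94, 136.94, 159.86, 180, 180, 180].

## Interface

Orientations are given as [roll, pitch, yaw] about the fixed x, y, z axes, in that order (R = Rz(yaw) Ry(pitch) Rx(roll)).
In Python, from bench import r gives the robot as it stands. The module is installed in compiled form; this text tells all that it offers.
- The arm moves only by the tool servo_tool, never from a script. Its arguments are lists of equal length, an entry for each row: "fingers": the finger opening in m, from 0 to 0.0854; "linear": the shift along the tool's x, y, z in m, a list of three; "rotation": the turn, a rotation vector about the tool's x, y, z in degrees, a list of three. A call has 1 to 10 rows; each row is the pose to reach, as a shift and turn from the pose commanded when the call began, along the tool's axes at that moment; what a row does not reach only later rows make up. A row lasts 1/10 s, in which the tool goes at most 50 mm and 8.59 degrees, less where a joint would pass 70% of its speed; a pose out of reach is approached as far as the arm can. A call with a gripper value outside its range is refused whole. The fingers move at their own pace and stop on an object; "force" is the grip in N (left out, the last holds). Time passes only in rows, so rows that repeat a pose let the fingers close. It gives the time, the measured TCP pose, the force, the opening and the grip force at its end, in the units of the state.
- r.sense(): the state, without advancing time (a new reading comes with each control period).
- r.snapshot(name): name is "scene" or "top" or "wrist"; returns a dict with "frame" (420x560x3 uint8, red, green, blue), "fx", "fy", "cx", "cy" (pixels), "camera_from_world" (4x4, takes a point from world to camera coordinates). Camera axes: x right, y up, looking along -z (the intrinsics and any distortion apply to the point x, -y, -z); pixel columns grow to the right and rows downward; lengths in mm; the calibration is good to about 2 mm. A picture is of the moment at which its call begins. There is no depth.
- r.hand_in(): hands the job in; it is judged then, once.
The state is a dict: "time": time; "joint_pos": joint angles; "qd": joint speeds; "joint_efforts": joint torques, N m; "tool_pos": TCP position; "tcp_rot": TCP orientation; "ft_force": force on the tool from outside, world axes, zero at the start; "wrist_torque": the same for the moment, N m; "finger_gap": finger opening in mm; "grip_force": force on a finger pad.
Only numpy, scipy, OpenCV 4.12 (cv2) and the standard library are available. Lean on these libraries where they do the work, as an engineer would, in place of code of your own. Each camera call takes 0.05 s, during which the arm holds its last target. There are 200 camera calls.

## Working session

There is one attempt and no reset: what is moved stays moved. The work goes in short steps, Python scripts to look and compute and a tool call to move; the robot and the scene stay as the last step left them, time stands still between calls to the robot, and variables do not carry over. Pictures are saved under pics/ and viewed, at most 10 in all, crops included, and the job is handed in when it is done.

Besides the shell and the picture viewer there is one more tool, called after ">>>" as a command line: name --argument value ..., lists and objects as JSON in quotes. servo_tool: Moves the arm, as the interface text tells. Its arguments: {"type":"object","properties":{"fingers":{"type":"array","items":{"type":"number"}},"linear":{"type":"array","items":{"type":"array","items":{"type":"number"}}},"rotation":{"type":"array","items":{"type":"array","items":{"type":"number"}}},"force":{"type":"number"}},"required":["fingers","linear","rotation"]}

```bash
mkdir -p pics
cat > h.py <<'E'
import numpy as np, cv2, pickle
from bench import r
def snap(n,f):
    s=r.snapshot(n); cv2.imwrite(f'pics/{f}.png',cv2.cvtColor(s['frame'],cv2.COLOR_RGB2BGR)); pickle.dump(s,open(f'pics/{f}.pkl','wb')); return s
def load(f): return pickle.load(open(f'pics/{f}.pkl','rb'))
def ray(s,u,v):
    T=np.array(s['camera_from_world']); R=T[:3,:3]; c=-R.T@T[:3,3]
    d=np.array([(u-s['cx'])/s['fx'],-(v-s['cy'])/s['fy'],-1.]); return c,R.T@d
def atz(s,u,v,z):
    c,d=ray(s,u,v); return c+d*(z-c[2])/d[2]
def tri(*obs):
    A=np.zeros((3,3));b=np.zeros(3)
    for s,u,v in obs:
        c,d=ray(s,u,v); d/=np.linalg.norm(d); P=np.eye(3)-np.outer(d,d); A+=P;b+=P@c
    return np.linalg.solve(A,b)
def proj(s,p):
    T=np.array(s['camera_from_world']); q=T[:3,:3]@np.array(p)+T[:3,3]
    return s['cx']+s['fx']*q[0]/-q[2], s['cy']-s['fy']*q[1]/-q[2]
E
python3 - <<'E'
from h import *
ss=[snap(n,n) for n in("scene","top","wrist")]
for s in ss: print({k:v for k,v in s.items() if k not in('frame','camera_from_world')}, ray(s,280,210))
a=[cv2.imread(f'pics/{n}.png') for n in("scene","top")]
cv2.imwrite('pics/two.png',cv2.resize(np.vstack(a),(0,0),fx=.714,fy=.714))
print(r.sense())
E
```

```text
{'fx': 383.6658975461778, 'fy': 383.6658975461778, 'cx': 280.46968334755707, 'cy': 210.81605772411834} (array([ 997.32343088, -148.61995999,  576.8236777 ]), array([-0.6299249 ,  0.26002601, -0.73183818]))
{'fx': 510.01728436553026, 'fy': 510.01728436553026, 'cx': 279.12522248636066, 'cy': 207.23670760491078} (array([351.95716213,  41.32844889, 897.8253113 ]), array([ 0.23509365, -0.0124319 , -0.97190983]))
{'fx': 336.1863875242351, 'fy': 336.1863875242351, 'cx': 287.6579997329189, 'cy': 213.26872081057383} (array([ 228.37637454, -559.70011576,  371.37446089]), array([-0.28363165, -0.04984448, -0.95795722]))
{'time': 0.15, 'joint_pos': array([-7.98377510e+01,  7.50738006e+00,  8.53159658e+01, -1.81583436e-03,
        8.72630673e+01, -4.89217231e+00]), 'qd': array([ 0.00609319, -0.2585641 , -0.12479312, -0.00412309,  0.00111956,
       -0.04482237]), 'joint_efforts': array([ 1.30504410e-03, -5.70065045e+01, -5.01157808e+01, -8.87629426e-05,
        9.48808563e-03,  2.00102122e-06]), 'tool_pos': array([ 155.78845613, -578.99333712,  249.45257588]), 'tcp_rot': array([-1.79913747e+02, -5.56235399e-03,  1.50545052e+01]), 'ft_force': array([-0.12105271, -0.09585603, -0.81154154]), 'wrist_torque': array([-0.00629873,  0.02806126,  0.01966318]), 'grip_force': 0.0, 'finger_gap': 85.4339209984215}
```

View pics/top.png

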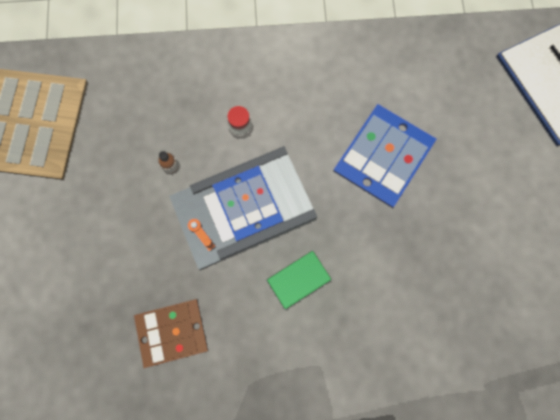

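View pics/scene.png

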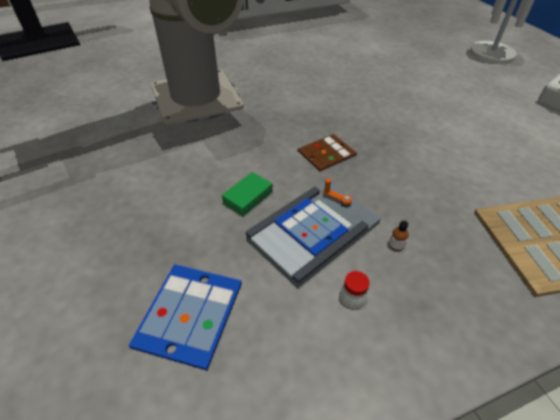

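Candidates in the top view: the brown plate at (171,333), the large blue plate at (385,156) and the small blue plate in the dock at (248,203). The small blue one is the carrier: it isn't brown, it's the smaller blue, and it's in the channel. The clip is at (200,232), the box at (299,280), the bottle at (167,160) and the jar at (238,118). Next I'll enlarge both views to confirm.

Run:
```python
from h import *
a=cv2.imread('pics/top.png')[140:275,165:325]; cv2.imwrite('pics/topc.png',cv2.resize(a,None,fx=4.4,fy=4.4,interpolation=cv2.INTER_CUBIC))
a=cv2.imread('pics/scene.png')[165:285,235:390]; cv2.imwrite('pics/scenec.png',cv2.resize(a,None,fx=5,fy=5,interpolation=cv2.INTER_CUBIC))
```

```text
(no output)
```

View pics/topc.png

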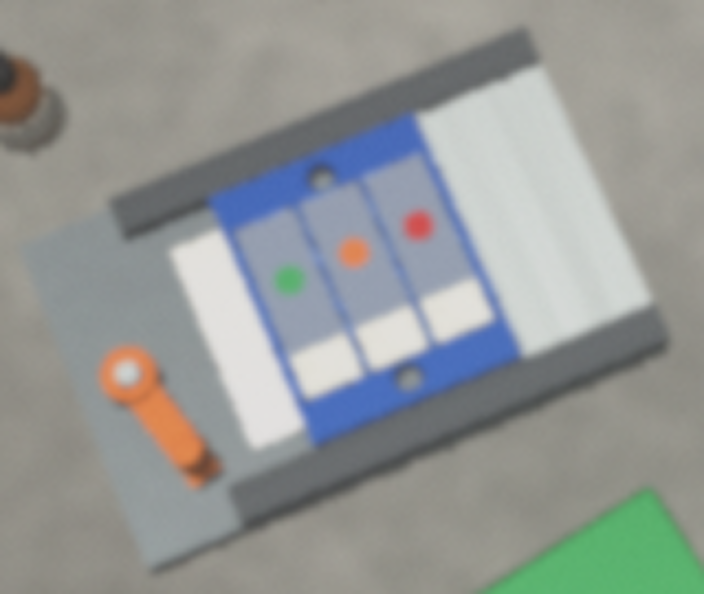

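View pics/scenec.png

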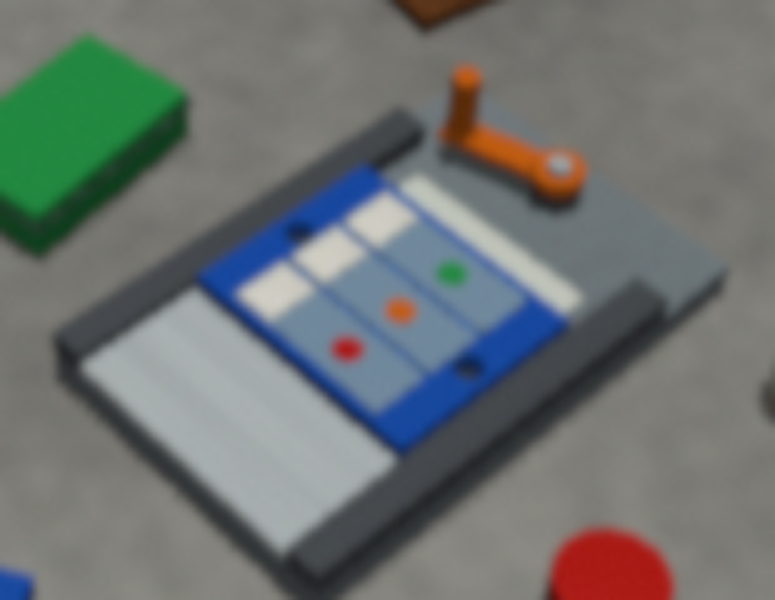

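The crops confirm it. The small blue plate with three slides lies in the channel on the ledge, with its holes at crop (321,178) and (409,378). The clip's pivot is at (127,373) and its knob is near (200,462). The -y end, with the bare ledge, is on the right.

Run:
```python
from h import *
from scipy.optimize import least_squares
t,s=load('top'),load('scene')
T=lambda u,v:(t,165+(u+.5)/4.4-.5,140+(v+.5)/4.4-.5)
S=lambda u,v:(s,235+(u+.5)/5-.5,165+(v+.5)/5-.5)
pairs={'c-x+y':(T(318,443),S(375,165)),'c+x+y':(T(212,198),S(568,322)),'c-x-y':(T(521,355),S(200,277)),'c+x-y':(T(415,115),S(405,450)),
'h+':(T(321,178),S(469,367)),'h-':(T(409,378),S(300,232)),'pivcap':(T(127,373),S(560,160))}
for k,p in pairs.items(): print(k,tri(*p).round(1))
# (obs, dockpoint, is carrier)
C=[]
for k,(x,y) in {'c-x+y':(-55,45),'c+x+y':(55,45),'c-x-y':(-55,-45),'c+x-y':(55,-45),'h+':(45,0),'h-':(-45,0)}.items():
    for o in pairs[k]: C.append((o,(x,y,30),1))
D=[(T(25,245),(72,101,16)),(T(155,572),(-72,101,16)),(T(126,238),(56,60,27)),(T(232,488),(-56,60,27)),(T(542,62),(56,-125,27)),(S(423,122),(-56,60,27)),(S(725,272),(72,101,16)),
 (T(127,373),(0,78,34)),(S(560,160),(0,78,34))]
C+=[(o,p,0) for o,p in D]
def f(q):
    c,n=np.cos(q[2]),np.sin(q[2]); out=[]
    for (cam,u,v),p,k in C:
        x,y=p[0],p[1]+k*q[3]
        a=proj(cam,(q[0]+c*x-n*y,q[1]+n*x+c*y,p[2])); out+=[a[0]-u,a[1]-v]
    return out
o=least_squares(f,[500,40,1.2,-30],loss='soft_l1')
q=o.x; print('dock',q[:2],np.degrees(q[2]),'carrier y',q[3]); print(np.round(o.fun if 0 else f(q),1).reshape(-1,2).tolist())
c,n=np.cos(q[2]),np.sin(q[2]); R=np.array([[c,-n],[n,c]])
k=tri(T(196,455),S(463,130)); print('knob foot tri',k.round(1))
for z,ob in((29.5,S(463,133)),(59.5,S(466,75)),(59.5,T(208,470)),(59.5,T(190,450))):
    w=atz(*ob,z); d=R.T@(w[:2]-q[:2]); print(z,d.round(1),np.arctan2(-(d[1]-78),-d[0]).round(2),np.hypot(d[0],d[1]-78))
print('push end world',R@[0,q[3]-45]+q[:2])
```

```text
c-x+y [514.8 111.3  28.2]
c+x+y [616.9 146.6  27.6]
c-x-y [544.   26.8  26.7]
c+x-y [647.1  63.6  27.2]
h+ [622.4 102.3  27.6]
h- [537.5  71.5  27.6]
pivcap [545.5 181.7  34. ]
dock [572.51041294 106.63817136] 20.10406639978348 carrier y -21.740316598371695
[[-0.9, 0.2], [-2.8, -0.9], [-0.7, 0.0], [0.2, -1.2], [0.6, -0.4], [-1.2, -0.9], [-0.3, -0.7], [-0.9, -0.8], [0.1, -0.4], [-0.4, -0.8], [0.1, -0.5], [-0.5, -0.6], [-0.9, 0.1], [-0.7, -0.8], [-0.4, -1.0], [-0.6, -0.6], [0.3, -1.1], [-0.2, 0.1], [0.4, -1.8], [0.9, -0.2], [-0.8, 0.3]]
knob foot tri [511.7 156.   29.5]
29.5 [-38.9  66. ] 0.3 40.71978289616311
59.5 [-41.6  66.4] 0.27 43.1756533422064
59.5 [-53.8  63.5] 0.26 55.73656801862216
59.5 [-43.9  66.8] 0.25 45.33830232338103
push end world [595.4508179   43.96435163]
```

Heights (27–28 mm against 30), the clip at about 0.27 rad and the dock yaw of 20.1° all agree with the text. Now I'll move towards a point behind the carrier, with the fingers shut and the tool turned to yaw 110.

>>> servo_tool --fingers '[0, 0, 0, 0, 0, 0, 0, 0, 0, 0]' --linear '[[0.5895, -0.4517, 0], [0.5895, -0.4517, 0], [0.5895, -0.4517, 0], [0.5895, -0.4517, 0], [0.5895, -0.4517, 0], [0.5895, -0.4517, 0], [0.5895, -0.4517, 0], [0.5895, -0.4517, 0], [0.5895, -0.4517, 0], [0.5895, -0.4517, 0]]' --rotation '[[0, 0, -95], [0, 0, -95], [0, 0, -95], [0, 0, -95], [0, 0, -95], [0, 0, -95], [0, 0, -95], [0, 0, -95], [0, 0, -95], [0, 0, -95]]' --force 40

```text
time: 1.15
tool_pos: [460.9, -180.7, 250.3]
tcp_rot: [180.0, 0.0, 101.4]
ft_force: [0.6, -0.2, -0.4]
finger_gap: 0.3
grip_force: 0.0
```

```bash
cat >> h.py <<'E'
from scipy.spatial.transform import Rotation as Ro
DK=np.array([572.5,106.6]); YW=20.1
def d2w(x,y,z):
    c,n=np.cos(np.radians(YW)),np.sin(np.radians(YW)); return np.array([DK[0]+c*x-n*y,DK[1]+n*x+c*y,z])
def w2d(p):
    c,n=np.cos(np.radians(YW)),np.sin(np.radians(YW)); a,b=p[0]-DK[0],p[1]-DK[1]; return np.array([c*a+n*b,-n*a+c*b,p[2]])
def go(x,y,z,yaw=None):
    s=r.sense(); R=Ro.from_euler('xyz',s['tcp_rot'],degrees=True); print(s['time'],'now dock',w2d(s['tool_pos']).round(2),s['tcp_rot'].round(2),s['ft_force'].round(1))
    print('shift',R.inv().apply(d2w(x,y,z)-s['tool_pos']).round(1), 'rotvec',0 if yaw is None else (R.inv()*Ro.from_euler('xyz',[180,0,yaw],degrees=True)).as_rotvec(degrees=True).round(1))
E
python3 -c "
from h import *
go(0,-103,120,110.1)"
```

```text
1.15 now dock [-203.51 -231.46  250.27] [1.7999e+02 1.0000e-02 1.0135e+02] [ 0.6 -0.2 -0.4]
shift [157.9 181.6 130.3] rotvec [ 0.   0.  -8.7]
```

>>> servo_tool --fingers '[0, 0, 0, 0, 0, 0, 0, 0, 0]' --linear '[[0.158, 0.182, 0.06], [0.158, 0.182, 0.06], [0.158, 0.182, 0.06], [0.158, 0.182, 0.06], [0.158, 0.182, 0.06], [0.158, 0.182, 0.13], [0.158, 0.182, 0.13], [0.158, 0.182, 0.13], [0.158, 0.182, 0.13]]' --rotation '[[0, 0, -8.7], [0, 0, -8.7], [0, 0, -8.7], [0, 0, -8.7], [0, 0, -8.7], [0, 0, -8.7], [0, 0, -8.7], [0, 0, -8.7], [0, 0, -8.7]]'

```text
time: 2.05
tool_pos: [608.5, 7.1, 120.4]
tcp_rot: [-180.0, -0.0, 109.7]
ft_force: [0.5, 0.6, -0.5]
finger_gap: 0.1
grip_force: 0.0
```

Run:
```python
from h import *
go(0,-103,60,110.1)
snap('wrist','w1')
a=load('w1')['frame']; cv2.imwrite('pics/w1b.png',cv2.resize(a[:,:,::-1],(800,600)))
```

```text
2.05 now dock [  -0.4  -105.76  120.44] [-1.7996e+02 -2.0000e-02  1.0970e+02] [ 0.5  0.6 -0.5]
shift [ 2.7  0.4 60.4] rotvec [-0.  -0.  -0.4]
```

View pics/w1b.png

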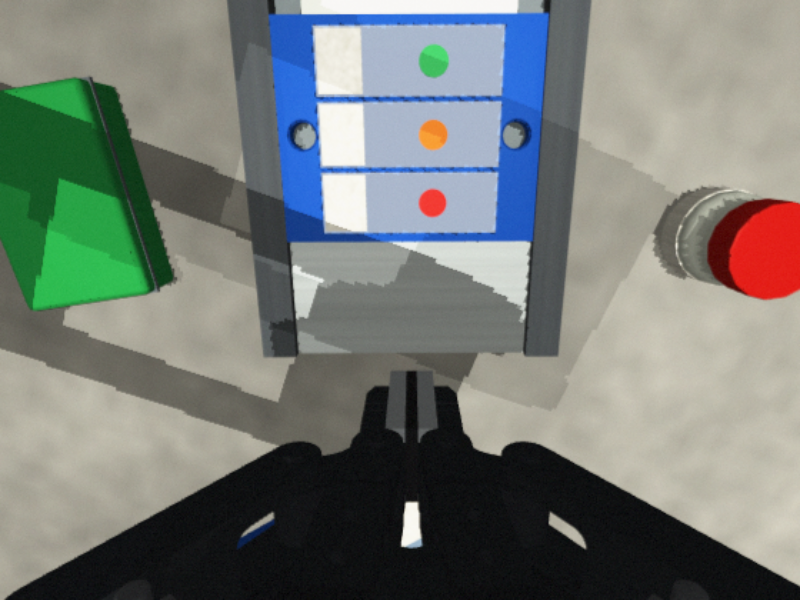

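The wrist view shows the carrier with its -y edge on row 241 (columns 286–541) and its holes at (303,135) and (515,134). The tool is in line with the channel. I'll refine the pose from this view.

Run:
```python
from h import *
w=load('w1')
def P(u,v,z): 
    p=atz(w,u*.7,v*.7,z); return w2d(p).round(1)
for n,u,v,z in(('c-x-y',286,241,30),('c+x-y',541,241,30),('c-x+y',270,14,30),('c+x+y',549,14,30),('h-',303,135,30),('h+',515,134,30),('rail- inner -y',297,356,27),('rail+ inner -y',526,356,27),('ledge end front',412,353,22),('tip',411,371,101)): print(n,P(u,v,z))
```

```text
c-x-y [-56.4 -65.7  30. ]
c+x-y [ 57.1 -66.6  30. ]
c-x+y [-55.1  23.3  30. ]
c+x+y [53.8 22.4 30. ]
h- [-45.5 -21.3  30. ]
h+ [ 43.  -21.6  30. ]
rail- inner -y [ -56.6 -122.4   27. ]
rail+ inner -y [  54.6 -123.3   27. ]
ledge end front [  -0.7 -123.4   22. ]
tip [ -1.  -96.2 101. ]
```

>>> servo_tool --fingers '[0, 0, 0, 0, 0, 0]' --linear '[[0.006, 0, 0.04], [0.006, 0, 0.065], [0.006, 0, 0.074], [0.006, 0, 0.074], [0.006, 0, 0.074], [0.006, 0, 0.074]]' --rotation '[[0, 0, 0], [0, 0, 0], [0, 0, 0], [0, 0, 0], [0, 0, 0], [0, 0, 0]]'

```text
time: 2.7
tool_pos: [608.5, 12.6, 48.9]
tcp_rot: [179.8, 0.1, 109.7]
ft_force: [0.6, 0.3, 0.0]
finger_gap: -0.2
grip_force: 0.0
```

```bash
python3 -c "
from h import *
go(0,-100,42.5)"
```

```text
2.7 now dock [   1.51 -100.67   48.91] [1.7979e+02 9.0000e-02 1.0969e+02] [0.6 0.3 0. ]
shift [ 0.7 -1.5  6.4] rotvec 0
```

>>> servo_tool --fingers '[0, 0, 0, 0]' --linear '[[0, 0, 0.001], [0, 0, 0.002], [0, 0, 0.002], [0, 0, 0.002]]' --rotation '[[0, 0, 0], [0, 0, 0], [0, 0, 0], [0, 0, 0]]'

```text
time: 3.1
tool_pos: [606.6, 12.9, 44.4]
tcp_rot: [-180.0, 0.0, 109.7]
ft_force: [0.2, -0.1, 0.2]
finger_gap: 0.5
grip_force: 0.0
```

>>> servo_tool --fingers '[0, 0]' --linear '[[0, 0, 0.001], [0, 0, 0.001]]' --rotation '[[0, 0, 0], [0, 0, 0]]'

```text
time: 3.3
tool_pos: [606.5, 12.9, 43.0]
tcp_rot: [-180.0, -0.0, 109.7]
ft_force: [-0.2, -0.7, 0.2]
finger_gap: -0.1
grip_force: 0.0
```

>>> servo_tool --fingers '[0, 0]' --linear '[[0, 0, 0.001], [0, 0, 0.001]]' --rotation '[[0, 0, 0], [0, 0, 0]]'

```text
time: 3.5
tool_pos: [606.5, 12.9, 42.0]
tcp_rot: [-180.0, -0.0, 109.7]
ft_force: [-0.0, 0.7, -0.5]
finger_gap: -0.1
grip_force: 0.0
```

>>> servo_tool --fingers '[0, 0, 0, 0, 0, 0, 0, 0, 0, 0]' --linear '[[0.004, 0, 0], [0.009, 0, 0], [0.014, 0, 0], [0.017, 0, 0], [0.019, 0, 0], [0.021, 0, 0], [0.023, 0, 0], [0.025, 0, 0], [0.027, 0, 0], [0.029, 0, 0]]' --rotation '[[0, 0, 0], [0, 0, 0], [0, 0, 0], [0, 0, 0], [0, 0, 0], [0, 0, 0], [0, 0, 0], [0, 0, 0], [0, 0, 0], [0, 0, 0]]'

```text
time: 4.5
tool_pos: [596.9, 40.1, 42.3]
tcp_rot: [180.0, 0.0, 109.7]
ft_force: [1.2, -0.7, -0.3]
finger_gap: 0.1
grip_force: 0.6
```

>>> servo_tool --fingers '[0, 0, 0, 0]' --linear '[[0.0015, 0, 0], [0.003, 0, 0], [0.0045, 0, 0], [0.006, 0, 0]]' --rotation '[[0, 0, 0], [0, 0, 0], [0, 0, 0], [0, 0, 0]]'

```text
time: 4.9
tool_pos: [594.8, 45.9, 42.3]
tcp_rot: [180.0, 0.0, 109.7]
ft_force: [0.4, -1.4, 0.8]
finger_gap: -0.3
grip_force: 0.7
```

Run:
```python
from h import *
go(0,-56,42)
snap('wrist','w2')
a=load('w2')['frame']; cv2.imwrite('pics/w2b.png',cv2.resize(a[:,:,::-1],(800,600)))
```

```text
4.9 now dock [  0.11 -64.69  42.34] [180.    0.  109.7] [ 0.4 -1.4  0.8]
shift [ 8.7 -0.2  0.3] rotvec 0
```

View pics/w2b.png

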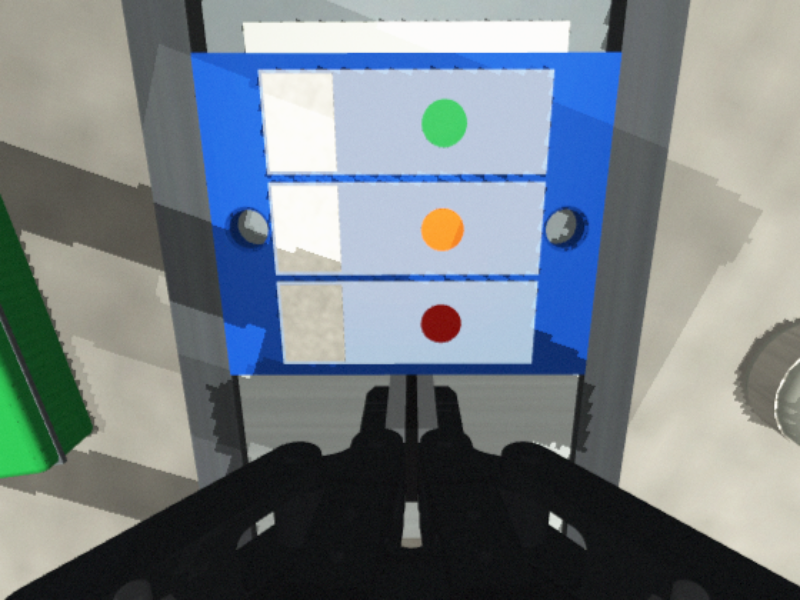

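The fingertip is touching the carrier's rear edge (row 374) at about 1 N, and the carrier is square in the channel. I'll carry on slowly.

>>> servo_tool --fingers '[0, 0, 0, 0, 0]' --linear '[[0.0012, 0, 0.0003], [0.0024, 0, 0.0003], [0.0036, 0, 0.0003], [0.0048, 0, 0.0003], [0.006, 0, 0.0003]]' --rotation '[[0, 0, 0], [0, 0, 0], [0, 0, 0], [0, 0, 0], [0, 0, 0]]'

```text
time: 5.45
tool_pos: [592.9, 51.5, 42.1]
tcp_rot: [180.0, 0.0, 109.7]
ft_force: [1.1, -2.1, 1.7]
finger_gap: 0.1
grip_force: 0.9
```

>>> servo_tool --fingers '[0, 0]' --linear '[[0.0005, 0, 0], [0.001, 0, 0]]' --rotation '[[0, 0, 0], [0, 0, 0]]'

```text
time: 5.65
tool_pos: [592.1, 52.7, 41.7]
tcp_rot: [-180.0, -0.0, 109.7]
ft_force: [-1.2, 0.0, -0.4]
finger_gap: -0.0
grip_force: 0.0
```

>>> servo_tool --fingers '[0, 0]' --linear '[[0.0005, 0, 0], [0.001, 0, 0]]' --rotation '[[0, 0, 0], [0, 0, 0]]'

```text
time: 5.85
tool_pos: [591.9, 53.5, 41.8]
tcp_rot: [-180.0, -0.0, 109.7]
ft_force: [-0.1, 0.3, -0.4]
finger_gap: 0.1
grip_force: 0.0
```

Run:
```python
from h import *
go(0,-56,42)
snap('wrist','w3')
a=load('w3')['frame']; cv2.imwrite('pics/w3b.png',cv2.resize(a[:,:,::-1],(800,600)))
```

```text
5.85 now dock [ -0.07 -56.52  41.75] [-1.7997e+02 -2.0000e-02  1.0970e+02] [-0.1  0.3 -0.4]
shift [ 0.5  0.1 -0.2] rotvec 0
```

View pics/w3b.png

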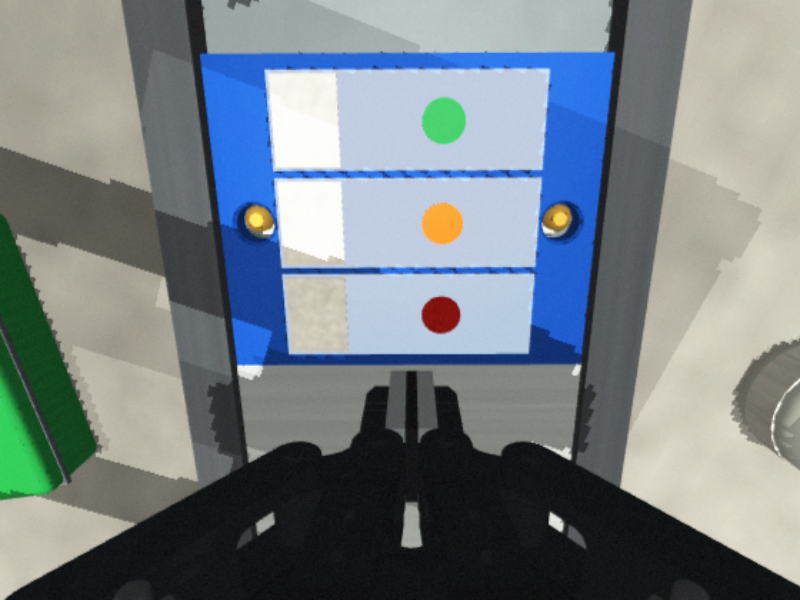

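The push force vanished, both pins now show in the holes, at (258,220) and (559,219), and the white strip is covered, so it has dropped. I'll check that it's flat with a pose fit from this view.

Run:
```python
from h import *
def fit(name,px):
    w=load(name); K=np.array([[w['fx'],0,w['cx']],[0,w['fy'],w['cy']],[0,0,1]])
    ob=np.array([(-55,45,8),(55,45,8),(-55,-45,8),(55,-45,8)],float)
    ok,rv,tv=cv2.solvePnP(ob,np.array(px)*.7,K,None)
    F=np.diag([1,-1,-1]); T=np.array(w['camera_from_world'])
    p=T[:3,:3].T@(F@tv.ravel()-T[:3,3]); R=T[:3,:3].T@F@cv2.Rodrigues(rv)[0]
    print(name,w2d(p).round(1),Ro.from_matrix(R).as_euler('xyz',degrees=True).round(1))
    # edges: depth from known width, front/back
    for i,j in((0,1),(2,3)): pass
fit('w2',[(192,53),(620,53),(232,374),(586,374)])
fit('w3',[(202,53),(614,53),(237,364),(582,364)])
# predicted corner pixels for flat seated carrier vs rear-up
w=load('w3')
for nm,hs in(('seated',(24,24)),('rear up',(24,30)),('up',(30,30))):
    print(nm,[tuple((np.array(proj(w,d2w(x,y,hs[0] if y>0 else hs[1])))/.7).round(0)) for x,y in((-55,45),(55,45),(-55,-45),(55,-45))])
```

```text
w2 [-1.1 -8.8 19.7] [-0.5  0.  19.8]
w3 [-1.   0.5 14. ] [-0.9  0.  19.7]
seated [(np.float64(201.0), np.float64(55.0)), (np.float64(621.0), np.float64(51.0)), (np.float64(240.0), np.float64(369.0)), (np.float64(586.0), np.float64(367.0))]
rear up [(np.float64(201.0), np.float64(55.0)), (np.float64(621.0), np.float64(51.0)), (np.float64(233.0), np.float64(377.0)), (np.float64(593.0), np.float64(375.0))]
up [(np.float64(191.0), np.float64(50.0)), (np.float64(631.0), np.float64(46.0)), (np.float64(233.0), np.float64(377.0)), (np.float64(593.0), np.float64(375.0))]
```

It dropped 5.7 mm, is level within 1° and sits at about dock (0,0), so it is seated. I'll back off 3 mm, rise clear and work out the knob sweep.

>>> servo_tool --fingers '[0, 0, 0, 0, 0, 0]' --linear '[[-0.003, 0, 0], [-0.003, 0, 0], [-0.003, 0, -0.03], [-0.003, 0, -0.06], [-0.003, 0, -0.06], [-0.003, 0, -0.06]]' --rotation '[[0, 0, 0], [0, 0, 0], [0, 0, 0], [0, 0, 0], [0, 0, 0], [0, 0, 0]]'

```text
time: 6.5
tool_pos: [594.0, 50.4, 103.1]
tcp_rot: [179.9, 0.0, 109.7]
ft_force: [0.2, -0.4, -1.6]
finger_gap: 0.3
grip_force: 0.0
```

```bash
cat >> h.py <<'E'
DK=d2w(-1,.5,0)[:2]; YW=19.75
def tcp(a,gap):
    return np.array([-45*np.cos(a)-gap*np.sin(a), 78-45*np.sin(a)+gap*np.cos(a)])
E
python3 - <<'E'
from h import *
x,y=tcp(.27,29); go(x,y,100,YW+90+np.degrees(.27)); print(x,y)
E
```

```text
6.5 now dock [  2.29 -60.66 103.11] [1.7987e+02 5.0000e-02 1.0969e+02] [ 0.2 -0.4 -1.6]
shift [154.6 -53.6   2.9] rotvec [  0.1   0.1 -15.5]
-51.10490200044118 93.94644134361343
```

>>> servo_tool --fingers '[0, 0, 0, 0, 0, 0]' --linear '[[0.1545, -0.0535, 0], [0.1545, -0.0535, 0], [0.1545, -0.0535, 0], [0.1545, -0.0535, 0], [0.1545, -0.0535, 0], [0.1545, -0.0535, 0]]' --rotation '[[0, 0, -15.5], [0, 0, -15.5], [0, 0, -15.5], [0, 0, -15.5], [0, 0, -15.5], [0, 0, -15.5]]'

```text
time: 7.1
tool_pos: [490.7, 177.5, 101.3]
tcp_rot: [-179.9, 0.0, 125.2]
ft_force: [0.4, -0.4, -0.9]
finger_gap: 0.1
grip_force: 0.0
```

Run:
```python
from h import *
t=snap('top','t2'); s=snap('scene','s2')
x,y=tcp(.27,29); go(x,y,57,YW+90+np.degrees(.27))
a=cv2.resize(cv2.imread('pics/s2.png')[140:260,260:410],None,fx=3.3,fy=3.3,interpolation=cv2.INTER_CUBIC)
cv2.imwrite('pics/s2c.png',a)
```

```text
7.2 now dock [-51.58  93.1  101.7 ] [-1.7998e+02  2.0000e-02  1.2513e+02] [ 0.4 -0.3  1.5]
shift [ 0.7  0.7 44.7] rotvec [-0.   0.  -0.1]
```

View pics/s2c.png

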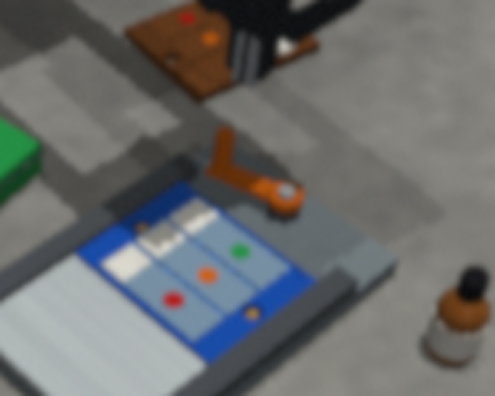

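The pins show through both holes and the fingers hang clear behind the knob, so I'll descend.

>>> servo_tool --fingers '[0, 0, 0, 0, 0]' --linear '[[0, 0, 0.02], [0, 0, 0.04], [0, 0, 0.0445], [0, 0, 0.0445], [0, 0, 0.0445]]' --rotation '[[0, 0, 0], [0, 0, 0], [0, 0, 0], [0, 0, 0], [0, 0, 0]]'

```text
time: 7.7
tool_pos: [491.5, 177.6, 58.2]
tcp_rot: [180.0, 0.0, 125.2]
ft_force: [0.9, 0.3, -0.8]
finger_gap: 0.1
grip_force: 0.0
```

```bash
cat >> h.py <<'E'
def sweep(A,gaps):
    s=r.sense(); p=w2d(s['tool_pos']); yd=s['tcp_rot'][2]-YW; print(s['time'],p.round(1),yd.round(2),s['ft_force'].round(1))
    c,n=np.cos(np.radians(yd)),np.sin(np.radians(yd)); X=np.array([c,n]);Y=np.array([n,-c])
    L=[];Q=[]
    for a,g in zip(A,gaps):
        d=tcp(a,g)-p[:2]; L.append([round(float(d@X)/1e3,4),round(float(d@Y)/1e3,4),0]); Q.append([0,0,round(-((90+np.degrees(a)-yd+180)%360-180),1)])
    print(L);print(Q)
E
python3 -c "
from h import *
sweep(np.r_[.27,.27,.27,.33,.41,.49,.57,.65,.73,.81],[24,20,17]+[17]*7)"
```

```text
7.7 [-51.2  93.7  58.2] 105.4 [ 0.9  0.3 -0.8]
[[-0.0048, 0.0002, 0], [-0.0088, 0.0002, 0], [-0.0118, 0.0002, 0], [-0.0145, -0.0007, 0], [-0.0182, -0.0017, 0], [-0.022, -0.0024, 0], [-0.0258, -0.0028, 0], [-0.0297, -0.0028, 0], [-0.0335, -0.0026, 0], [-0.0373, -0.0021, 0]]
[[0, 0, np.float64(-0.1)], [0, 0, np.float64(-0.1)], [0, 0, np.float64(-0.1)], [0, 0, np.float64(-3.5)], [0, 0, np.float64(-8.1)], [0, 0, np.float64(-12.7)], [0, 0, np.float64(-17.3)], [0, 0, np.float64(-21.8)], [0, 0, np.float64(-26.4)], [0, 0, np.float64(-31.0)]]
```

>>> servo_tool --fingers '[0, 0, 0, 0, 0, 0, 0, 0, 0, 0]' --linear '[[-0.005, 0, 0], [-0.009, 0, 0], [-0.012, 0, 0], [-0.0145, -0.0007, 0], [-0.018, -0.0017, 0], [-0.022, -0.0024, 0], [-0.026, -0.0028, 0], [-0.03, -0.0028, 0], [-0.0335, -0.0026, 0], [-0.0373, -0.002, 0]]' --rotation '[[0, 0, 0], [0, 0, 0], [0, 0, 0], [0, 0, -3.5], [0, 0, -8], [0, 0, -12.7], [0, 0, -17.3], [0, 0, -21.8], [0, 0, -26.4], [0, 0, -31]]'

```text
time: 8.7
tool_pos: [510.7, 146.2, 57.8]
tcp_rot: [180.0, -0.0, 156.4]
ft_force: [-2.0, 1.2, 0.5]
finger_gap: 0.2
grip_force: 0.6
```

```bash
python3 -c "
from h import *
sweep(np.r_[.89,.97,1.05,1.13,1.21,1.29,1.36,1.42,1.47,1.5],[17]*10)"
```

```text
8.7 [-43.8  57.6  57.8] 136.64 [-2.   1.2  0.5]
[[-0.0043, -0.0013, 0], [-0.008, -0.0022, 0], [-0.0118, -0.0029, 0], [-0.0157, -0.0032, 0], [-0.0195, -0.0032, 0], [-0.0234, -0.0029, 0], [-0.0267, -0.0024, 0], [-0.0295, -0.0018, 0], [-0.0318, -0.0012, 0], [-0.0332, -0.0007, 0]]
[[0, 0, np.float64(-4.4)], [0, 0, np.float64(-8.9)], [0, 0, np.float64(-13.5)], [0, 0, np.float64(-18.1)], [0, 0, np.float64(-22.7)], [0, 0, np.float64(-27.3)], [0, 0, np.float64(-31.3)], [0, 0, np.float64(-34.7)], [0, 0, np.float64(-37.6)], [0, 0, np.float64(-39.3)]]
```

A force of about 2 N says it is pushing the knob, so I'll continue.

>>> servo_tool --fingers '[0, 0, 0, 0, 0, 0, 0, 0, 0, 0]' --linear '[[-0.0043, -0.0013, 0], [-0.008, -0.0022, 0], [-0.0118, -0.0029, 0], [-0.0157, -0.0032, 0], [-0.0195, -0.0032, 0], [-0.0234, -0.0029, 0], [-0.0267, -0.0024, 0], [-0.0295, -0.0018, 0], [-0.0318, -0.0012, 0], [-0.0332, -0.0007, 0]]' --rotation '[[0, 0, -4.4], [0, 0, -9], [0, 0, -13.5], [0, 0, -18], [0, 0, -22.7], [0, 0, -27.3], [0, 0, -31.3], [0, 0, -34.7], [0, 0, -37.6], [0, 0, -39.3]]'

```text
time: 9.7
tool_pos: [540.8, 132.0, 57.6]
tcp_rot: [180.0, -0.0, -164.4]
ft_force: [-1.3, -0.3, 0.0]
finger_gap: 0.1
grip_force: 0.5
```

```bash
python3 -c "
from h import *
sweep([1.54,1.57,1.57,1.57,1.57],[17,17,16,15,14])"
```

```text
9.7 [-20.2  34.2  57.6] -184.14 [-1.3 -0.3  0. ]
[[-0.0019, -0.0005, 0], [-0.0033, -0.0009, 0], [-0.0043, -0.0008, 0], [-0.0053, -0.0008, 0], [-0.0063, -0.0007, 0]]
[[0, 0, np.float64(-2.4)], [0, 0, np.float64(-4.1)], [0, 0, np.float64(-4.1)], [0, 0, np.float64(-4.1)], [0, 0, np.float64(-4.1)]]
```

Now for the last few millimetres, in small steps against the force reading.

>>> servo_tool --fingers '[0, 0, 0]' --linear '[[-0.001, -0.0005, 0], [-0.002, -0.0005, 0], [-0.003, -0.0008, 0]]' --rotation '[[0, 0, -2], [0, 0, -4], [0, 0, -4]]'

```text
time: 10.0
tool_pos: [543.8, 132.1, 57.6]
tcp_rot: [-180.0, -0.0, -160.5]
ft_force: [-1.1, 0.1, 0.3]
finger_gap: 0.1
grip_force: 0.5
```

>>> servo_tool --fingers '[0, 0]' --linear '[[-0.0005, 0, 0], [-0.001, 0, 0]]' --rotation '[[0, 0, 0], [0, 0, 0]]'

```text
time: 10.2
tool_pos: [544.6, 132.4, 57.5]
tcp_rot: [-180.0, -0.0, -160.5]
ft_force: [-3.1, -1.8, 2.0]
finger_gap: 0.1
grip_force: 1.8
```

>>> servo_tool --fingers '[0, 0]' --linear '[[-0.0005, 0, 0], [-0.001, 0, 0]]' --rotation '[[0, 0, 0], [0, 0, 0]]'

```text
time: 10.4
tool_pos: [544.8, 132.4, 57.4]
tcp_rot: [-180.0, -0.1, -160.5]
ft_force: [-7.2, -4.2, 5.8]
finger_gap: -0.2
grip_force: 4.4
```

The force rose to 8 N with no further motion, so the clip is at its stop. I'll back off and rise.

>>> servo_tool --fingers '[0, 0, 0, 0, 0, 0, 0]' --linear '[[0.003, 0, 0], [0.01, 0, 0], [0.012, 0, 0], [0.012, 0, -0.04], [0.012, 0, -0.08], [0.012, 0, -0.08], [0.012, 0, -0.08]]' --rotation '[[0, 0, 0], [0, 0, 0], [0, 0, 0], [0, 0, 0], [0, 0, 0], [0, 0, 0], [0, 0, 0]]'

```text
time: 11.1
tool_pos: [535.5, 129.2, 139.2]
tcp_rot: [-180.0, 0.2, -160.5]
ft_force: [0.4, -0.1, -0.0]
finger_gap: 0.0
grip_force: 0.0
```

>>> servo_tool --fingers '[0, 0, 0, 0, 0, 0]' --linear '[[0.05, 0, -0.02], [0.1, 0, -0.05], [0.12, 0, -0.05], [0.12, 0, -0.05], [0.12, 0, -0.05], [0.12, 0, -0.05]]' --rotation '[[0, 0, 0], [0, 0, 0], [0, 0, 0], [0, 0, 0], [0, 0, 0], [0, 0, 0]]'

```text
time: 11.7
tool_pos: [421.3, 89.0, 186.6]
tcp_rot: [180.0, -0.1, -160.5]
ft_force: [-0.7, 0.2, 0.0]
finger_gap: 0.2
grip_force: 0.0
```

Run:
```python
from h import *
snap('top','t3'); snap('scene','s3')
a=cv2.resize(cv2.imread('pics/t3.png')[100:310,140:340],(571,600),interpolation=cv2.INTER_CUBIC)
b=cv2.resize(cv2.imread('pics/s3.png')[160:300,235:420],None,fx=4,fy=4,interpolation=cv2.INTER_CUBIC)
cv2.imwrite('pics/f.png',cv2.resize(np.hstack([cv2.copyMakeBorder(b,0,40,0,0,cv2.BORDER_CONSTANT),a]),(800,366)))
t,s=load('t3'),load('s3')
for z,p in((59.5,(0,33)),(34,(0,78))): print(proj(t,d2w(*p,z)),proj(s,d2w(*p,z)))
```

```text
(np.float64(216.56037378423048), np.float64(210.98605648383653)) (np.float64(331.6986414913412), np.float64(198.28292694640896))
(np.float64(194.27336309455077), np.float64(224.5402993549341)) (np.float64(345.73747513561256), np.float64(196.66172250514074))
```

View pics/f.png

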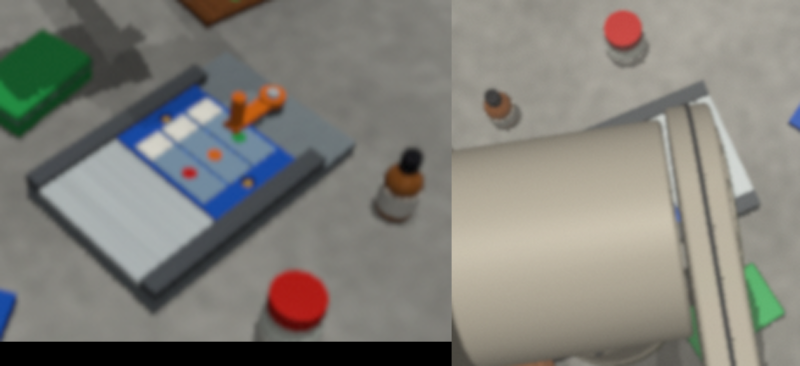

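The knob's top is at scene (332,199), against (332,198) predicted for 1.57 rad. The pins show in both holes, and the bottle, jar and box stand where they were. The arm touches nothing, so I'm handing in.

```bash
python3 -c "
from bench import r
print(r.hand_in())"
```

```text
the job is handed in; nothing more can be done
None
```

The carrier is seated flat over both pins and the clip is at its stop over it; the bottle, jar and box were left alone, and I handed the job in at about 12 s of the 48 s allowed (no verdict was returned).

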